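Load a filter cartridge into its carrier and push both into the vapour filter unit

ROBOT

A 6-joint arm with a two-finger parallel gripper is mounted at the origin on the work surface. World frame = base frame: x ahead of the robot, y to its left, z up, the work surface at z = 0. Lengths are in m, angles in rad, forces in N, time in s.
With the tool pointing down it reaches from about 0.35 to 0.775 m from the base axis. Payload 5.5 kg.
Tool frame: the origin (TCP) lies at the very end of the fingers, on their centre line; the grasp point (between the pads) lies 19 mm behind it; z points along the fingers, y is the direction in which the jaws open and shut (so a half turn about z gives the same grasp; the last joint's range is limited). The gripper opens to 85 mm and grips with 20 to 120 N. Pads are 22 mm wide; open, the fingers measure 114 mm over their backs; the gripper's body (76 mm by 85 mm) begins 54 mm behind the grasp point. The pads swing forward as they close: fully open they stand 13 mm farther back than shut.
Start: joints at [1.166, 0.313, 0.046, 1.304, 0, 1.431], TCP at [0.151, 0.555, 0.231] pointing down, gripper open.
Joint ranges: [-2.76, 2.76], [-0.86, 1.69], [-1.03, 1.26], [-2.2, 2.34], [-1.47, 1.5], [-3.14, 3.14]. Speed limits (rad/s): [2.57, 2.57, 3.14, 3.14, 3.14, 3.14].

INTERFACE

Orientations are given as a unit quaternion [w, x, y, z].
In Python, from workcell import get_state, imaging, env, spotter gives the robot as it stands.
- The arm moves only by the tool play_rows, never from a script. Its argument "moves" is a list of rows, each an object with "claw": the finger opening in cm, from 0 to 8.54; "delta_pos": the shift along the tool's x, y, z in cm, a list of three; "twist": the turn about the tool's z in degrees. A call has 1 to 12 rows; each row is the pose to reach, as a shift and turn from the pose commanded when the call began, along the tool's axes at that moment; what a row does not reach only later rows make up. A row lasts 1/8 s, in which the tool goes at most 62.5 mm and 10.7 degrees, less where a joint would pass 70% of its speed; a pose out of reach is approached as far as the arm can. A call with a gripper value outside its range is refused whole. The fingers move at their own pace and stop on an object; "force" is the grip in N (left out, the last holds). Time passes only in rows, so rows that repeat a pose let the fingers close. It gives the time, the measured TCP pose, the force and the opening at its end, in the units of the state.
- get_state(): the state, without advancing time (a new reading comes with each control period).
- imaging.read_camera(name): name is "side" or "top"; returns the picture (480x640x3 uint8, red, green, blue); there is no depth.
- imaging.camera_info(name): a dict with "fx", "fy", "cx", "cy" (pixels), "world_to_cam" (4x4, takes a point from world to camera coordinates). Camera axes: x right, y down, z forward; pixel columns grow to the right and rows downward; lengths in m; the calibration is good to about 2 mm. A picture is of the moment at which its call begins. camera_info takes no time and is no camera call.
- env.hand_in(): hands the job in, once; it reports no verdict.
Trained networks look in the newest picture that a camera, given by its name, has taken for a name from the list of things; names that differ only in an ending like _2 or _b are one class to them, and where a whole thing is asked for, a point or a joint stands for the part that bears it (a point fixed in the world has none). Each returns a list of dicts, best first, with "conf" (0 to 1); they miss things now and then, are a little off and sometimes report something else, mostly with a low value. They report only what shows in the picture. A call takes as long as a camera call. They do not tell look-alikes from the thing itself.
- spotter.spot_in(camera, query): "extent" ([left, top, right, bottom] in pixels, round what is visible of it).
The state is a dict: "clock": time; "joint_pos": joint angles; "qvel": joint speeds; "tau": joint torques, N m; "tcp_pos": TCP position; "orientation": TCP orientation; "wrist_force": force on the tool from outside, world axes, zero at the start; "ft_torque": the same for the moment, N m; "finger_gap": finger opening in m.
Only numpy, scipy, OpenCV 4.12 (cv2) and the standard library are available. Lean on these libraries where they do the work, as an engineer would, in place of code of your own. Each camera call takes 0.05 s, during which the arm holds its last target. There are 200 camera calls.

TASK

Set the filter cartridge flat on the open rear deck of the slide-in carrier and slide it forward under the two orange lips until it is fully home against the carrier's nose wall, before the carrier is pushed in. Then push carrier and filter together, as one unit, into the bay of the white filter unit until the carrier comes up against the stop. Let go, and leave the rinse bottle, beaker and dish where they are.

Things in the scene. Friction and masses are not known exactly. Their poses are not given: they have to be found in the camera images.
- filter_center (a point): Centre (26 mm above the underside) of the upright filter cartridge, 52 mm high, 0.3 kg. Blue base flange 100 long (x) x 76 wide (y) x 8 mm high; on it a white block 100 long x 46 wide x 44 mm high with a black grating on top. End faces of flange and block are flush. z is up. Both ends are alike: either may go first. Grip the white block across its width (y).
- carrier: Slide-in carrier, dark steel sled 160 x 100 mm, 0.6 kg, loose on the bench between the unit's guide rails. Origin: centre of its underside; x points to the nose and into the unit, z up; it spans x -80 to 80 mm. Floor top at z 6 mm. Being heavier, it stays put while the filter slides on it; once the filter bears on its nose wall, about 5 to 10 N on the filter's rear face moves both.
- rear_deck (a point): Point on the carrier's floor (carrier x -35 mm, z 6 mm): a filter set down centred here lies behind the lips. Axes as the carrier's. Low orange guides, tops at z 14 mm, narrow from 94 mm apart (carrier x -19 mm) to 81 mm (x 28 mm). Behind them the deck is open to the rear edge, with no rear wall.
- filter_home (a point): Where the filter's centre lies when it is fully home in the carrier (carrier x 24, z 32 mm). Axes as the carrier's. Nose wall at carrier x 74 to 80 mm, 21 mm high. Channel 81 mm wide; two orange lips over its sides from x 30 to 74 mm, undersides at z 17, tops at z 21 mm, 56 mm apart: the flange goes under them, the white block between them.
- unit: White filter unit, fixed. Origin: centre of the bay's mouth at bench level; x points into the bay, z up. Bay 106 mm wide, 64 mm high, clear roof with top at 72 mm; hood 146 mm wide. Two aluminium rails in front, 106 mm apart, each 10 thick and 12 mm high, run back to x -200 mm and guide the carrier, which starts between them, nose towards the bay.
- bay_stop (a point): The bay's stop: face of the cabinet, 60 mm inside the mouth, at bench level; axes as the unit's. With the carrier's nose against it, the carrier's origin is at unit x -20 mm and the rear face of a filter that is home in it at x -46 mm, still outside the mouth. The cabinet behind is 200 deep, 240 wide, 185 mm high, with a duct stub up to 234 mm.
- rinse_bottle: bystander: white rinse bottle with a blue cap, 64 mm in diameter, 160 mm high; origin at the centre of its underside
- beaker: bystander: clear glass beaker, 72 mm in diameter, 90 mm high; origin at the centre of its underside
- dish: bystander: amber glass dish, 90 mm in diameter, 25 mm high; origin at the centre of its underside
Things that resemble listed ones, but are neither listed nor needed, are in the scene too. Leave any green, purple or red look-alike of the part that bears filter_center alone.

How it is judged:
By the outcome, as a careful person would: the job done as asked, in the order asked, and still so for the second after the job is handed in, with the robot touching nothing.
It also fails if it takes over 48 s, if anything falls off the work surface, if the arm or the gripper's body presses on something with over 40 N, if the wrist force passes 120 N, or if a joint passes its speed limit or range.

## Working session

There is one attempt and no reset: what is moved stays moved. The work goes in short steps, Python scripts to look and compute and a tool call to move; the robot and the scene stay as the last step left them, time stands still between calls to the robot, and variables do not carry over. Pictures are saved under pics/ and viewed, about 8 in all and at most 12, crops included, and the job is handed in when it is done.

Besides the shell and the picture viewer there is one more tool, called after ">>>" in YAML: its name, and indented under it one key for each argument. play_rows: Moves the arm, as the interface text tells. Its arguments: {"type":"object","properties":{"moves":{"type":"array"},"force":{"type":"number"}},"required":["moves"]}

```bash
ls; mkdir -p pics; python3 - <<'E'
from workcell import get_state, imaging, env, spotter
import cv2
s=get_state(); print(s)
for c in ("top","side"):
    im=imaging.read_camera(c); cv2.imwrite(f"pics/{c}0.png",im[:,:,::-1]); print(c,imaging.camera_info(c))
    for q in ("filter_center","carrier","unit"):
        print(c,q,[(d['conf'],[round(v) for v in d['extent']]) for d in spotter.spot_in(c,q)])
E
```

```text
pics
{'clock': 0.0, 'joint_pos': array([1.16637779e+00, 3.13990126e-01, 4.49791272e-02, 1.30359695e+00,
       9.79893897e-06, 1.43123974e+00]), 'qvel': array([-0.0004835 ,  0.00012455,  0.00108211,  0.00108718,  0.0011226 ,
        0.00075147]), 'tau': array([ 8.97348818e-04, -4.80624676e+01,  2.98534656e+01,  1.94926397e-02,
       -1.01175274e-04,  1.47993713e-06]), 'tcp_pos': array([0.15030123, 0.55448105, 0.23041478]), 'orientation': array([-2.48062142e-04,  1.32044170e-01,  9.91243419e-01, -8.71195630e-04]), 'wrist_force': array([ 0.26567669, -0.75129878,  1.03293759]), 'ft_torque': array([-0.00834819, -0.06236118, -0.03836953]), 'finger_gap': 0.08506940284632476}
top {'fx': 535.9425710481278, 'fy': 535.9425710481278, 'cx': 315.27708096708955, 'cy': 239.9828201129178, 'world_to_cam': array([[-1.88891845e-02, -9.99821526e-01,  3.37895707e-04,
         1.31016129e-01],
       [-9.96955457e-01,  1.88094638e-02, -7.56704798e-02,
         5.62238737e-01],
       [ 7.56506190e-02, -1.76622062e-03, -9.97132822e-01,
         1.01230508e+00],
       [ 0.00000000e+00,  0.00000000e+00,  0
[... 275 characters left out ...]
, 170])]
top unit [(0.87, [333, 146, 640, 315]), (0.55, [348, 235, 436, 301])]
side {'fx': 477.266424686759, 'fy': 477.266424686759, 'cx': 318.4025683600109, 'cy': 241.10461395347443, 'world_to_cam': array([[ 0.7232791 , -0.69031757, -0.01813843, -0.31467734],
       [-0.51492884, -0.52164199, -0.68024843,  0.37659429],
       [ 0.46012568,  0.50134947, -0.73275717,  0.906584  ],
       [ 0.        ,  0.        ,  0.        ,  1.        ]])}
side filter_center [(0.92, [303, 162, 341, 201]), (0.77, [270, 197, 306, 245]), (0.76, [166, 195, 200, 234]), (0.75, [233, 172, 262, 207]), (0.56, [216, 218, 252, 268])]
side carrier [(0.93, [311, 264, 390, 327])]
side unit [(0.98, [300, 246, 546, 424])]
```

```bash
python3 - <<'E'
import cv2
im=cv2.imread("pics/top0.png"); cv2.imwrite("pics/topc.png",cv2.resize(im[120:390,80:480],(800,540),interpolation=cv2.INTER_CUBIC))
E
```

```text
(no output)
```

View pics/top0.png

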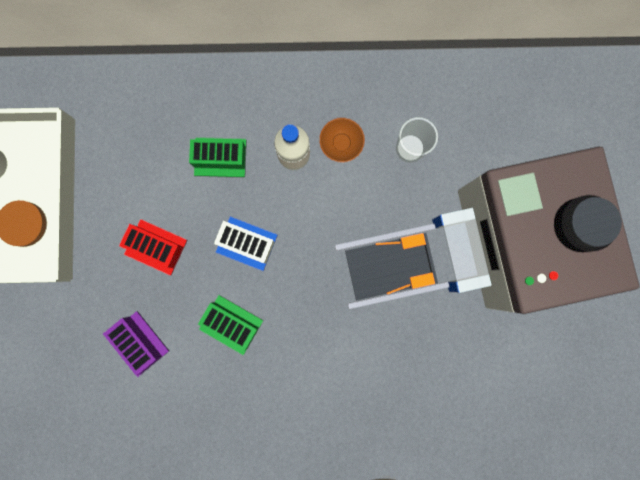

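View pics/topc.png

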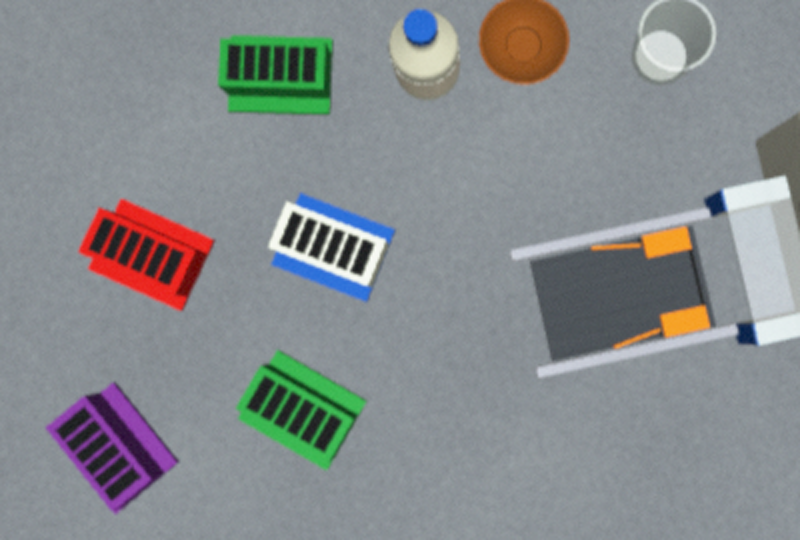

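The top view shows the white block with a blue flange at about (245,243), which fits the description. The look-alikes are red (153,247), green (218,157), green (231,326) and purple (136,344). The enlarged crop confirms white and blue with a black grating. The carrier is at about (390,268), with its nose towards the unit on the right. Next I measure by fitting rendered silhouettes in both cameras.

```bash
cat > h.py <<'E'
import numpy as np, cv2
from scipy.optimize import minimize
from workcell import get_state, imaging, env, spotter
C={c:imaging.camera_info(c) for c in("top","side")}
def proj(c,P):
    i=C[c]; q=np.c_[P,np.ones(len(P))]@i["world_to_cam"].T
    return np.c_[i["fx"]*q[:,0]/q[:,2]+i["cx"], i["fy"]*q[:,1]/q[:,2]+i["cy"]]
def unproj(c,uv,z):
    i=C[c]; M=i["world_to_cam"]; R,t=M[:3,:3],M[:3,3]; o=-R.T@t
    d=R.T@np.array([(uv[0]-i["cx"])/i["fx"],(uv[1]-i["cy"])/i["fy"],1]); return (o+d*(z-o[2])/d[2])
def box(a,b): return np.array([[x,y,z] for x in(a[0],b[0]) for y in(a[1],b[1]) for z in(a[2],b[2])])
def place(P,p,z=0):
    c,s=np.cos(p[2]),np.sin(p[2]); return P@np.array([[c,s,0],[-s,c,0],[0,0,1]])+[p[0],p[1],z]
def sil(c,boxes,p,z=0):
    m=np.zeros((480,640),np.uint8)
    for b in boxes:
        h=cv2.convexHull(proj(c,place(b,p,z)).astype(np.float32))
        cv2.fillPoly(m,[np.round(h*16).astype(np.int32)],255,cv2.LINE_AA,4)
    return cv2.GaussianBlur(m.astype(np.float32)/255,(0,0),1.2)
def fit(masks,boxes,p0,z=0):
    mb={c:cv2.GaussianBlur(m.astype(np.float32),(0,0),1.2) for c,m in masks.items()}
    f=lambda q:sum(((sil(c,boxes,(q[0]/100,q[1]/100,q[2]/10),z)-m)**2).sum() for c,m in mb.items())
    q0=np.array([p0[0]*100,p0[1]*100,p0[2]*10])
    r=minimize(f,q0,method="Nelder-Mead",options=dict(initial_simplex=np.vstack([q0,q0+np.diag([1.,1,1])]),xatol=.002,fatol=.01))
    return np.array([r.x[0]/100,r.x[1]/100,r.x[2]/10]),r.fun
FILT=[box((-.05,-.038,0),(.05,.038,.008)),box((-.05,-.023,.008),(.05,.023,.052))]
LIPS=[box((.030,s*.028,.006),(.074,s*.050,.021)) for s in(-1,1)]
def roi(m,e,pad=6):
    o=np.zeros_like(m);a,b,c,d=[int(v) for v in e];o[b-pad:d+pad,a-pad:c+pad]=m[b-pad:d+pad,a-pad:c+pad];return o
def orange(im):
    h=cv2.cvtColor(im,cv2.COLOR_RGB2HSV); m=cv2.inRange(h,(8,170,150),(22,255,255))//255
    return cv2.morphologyEx(m,cv2.MORPH_OPEN,np.ones((5,5),np.uint8))
E
python3 - <<'E'
from h import *
ims={c:cv2.imread(f"pics/{c}0.png")[:,:,::-1].copy() for c in C}
for c,uv in(("top",(245,243)),("top",(390,268))): print(unproj(c,uv,.03))
def bluewhite(im):
    h=cv2.cvtColor(im,cv2.COLOR_RGB2HSV)
    m=cv2.inRange(h,(100,130,60),(125,255,255))|cv2.inRange(h,(0,0,190),(180,60,255))
    return cv2.morphologyEx(m,cv2.MORPH_CLOSE,np.ones((7,7),np.uint8))//255
p0=unproj("top",(245,243),.04)
mt=roi(bluewhite(ims["top"]),(214,217,276,269))
g,e=fit({"top":mt},FILT,(p0[0],p0[1],-1.57-.35)); print("filter top",g,e,mt.sum())
uv=proj("side",place(np.array([[0,0,.026]]),g))[0]; print(uv)
ms=roi(bluewhite(ims["side"]),(uv[0]-30,uv[1]-30,uv[0]+30,uv[1]+30),0)
print("filter side",fit({"side":ms},FILT,g),ms.sum())
g,e=fit({"top":mt,"side":ms},FILT,g); print("filter both",g,np.degrees(g[2]),e)
m=roi(orange(ims["top"]),(347,231,437,301)); 
n,l,st,ce=cv2.connectedComponentsWithStats(m); print(st[1:],ce[1:])
P=[unproj("top",x,.021)[:2] for x in ce[1:3]]; mid=(P[0]+P[1])/2; print("lip sep",np.linalg.norm(P[0]-P[1]))
yaw=np.radians(-90+10); k=mid-.052*np.array([np.cos(yaw),np.sin(yaw)])
k1,e=fit({"top":m},LIPS,(k[0],k[1],yaw));print("car top",k1,np.degrees(k1[2]),e)
m2=roi(orange(ims["side"]),(311,264,390,327))
print("car side",fit({"side":m2},LIPS,k1),m2.sum())
k,e=fit({"top":m,"side":m2},LIPS,k1); print("car both",k,np.degrees(k[2]),e)
# overlay
d=(np.cos(k[2]),np.sin(k[2]))
for c in C:
    im=cv2.resize(ims[c][:,:,::-1],None,fx=4,fy=4,interpolation=cv2.INTER_CUBIC)
    def poly(P,p,col): cv2.polylines(im,[np.round((proj(c,place(np.array(P),p))+.5)*4).astype(int)],True,col,1,cv2.LINE_AA)
    for s in(-1,1): poly([(.03,s*.028,.021),(.074,s*.028,.021),(.074,s*.05,.021),(.03,s*.05,.021)],k,(255,0,255)); poly([(-.15,s*.053,.012),(.1,s*.053,.012)],k,(0,255,0))
    poly([(-.08,-.05,.006),(.08,-.05,.006),(.08,.05,.006),(-.08,.05,.006)],k,(255,255,0))
    poly([(-.05,-.023,.052),(.05,-.023,.052),(.05,.023,.052),(-.05,.023,.052)],g,(0,0,255))
    cv2.imwrite(f"pics/ov_{c}.png", im[800:1300,840:1840][:, :] if c=="top" else im[600:1350,700:1600])
a=cv2.imread("pics/ov_top.png"); cv2.imwrite("pics/ov_top.png",cv2.resize(a,(800,400)))
b=cv2.imread("pics/ov_side.png"); cv2.imwrite("pics/ov_side.png",cv2.resize(b,(720,600)))
E
```

```text
[0.5607016  0.25480263 0.03      ]
[ 0.50775553 -0.02089751  0.03      ]
filter top [ 0.56264601  0.25714891 -1.95858297] 43.51136016845703 2064
[286.32641278 216.79693279]
filter side (array([ 0.55817306,  0.25646937, -1.9151099 ]), np.float64(802.2986450195312)) 186
filter both [ 0.5623907   0.25703279 -1.95807004] -112.18914952265042 860.62353515625
[[402 234  23  14 244]
 [411 273  23  14 246]] [[413.08196721 240.76229508]
 [422.08536585 279.81300813]]
lip sep 0.07685502458261007
car top [ 0.51122524 -0.02576696 -1.36810947] -78.38689833720402 41.89593505859375
car side (array([ 0.5122712 , -0.02079271, -1.34749064]), np.float64(145.9088592529297)) 253
car both [ 0.51092168 -0.0261375  -1.36194843] -78.03389691784591 194.7496337890625
```

View pics/ov_top.png

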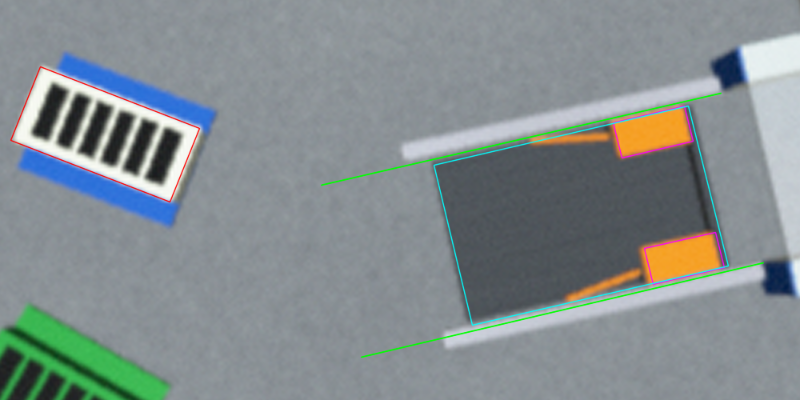

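View pics/ov_side.png

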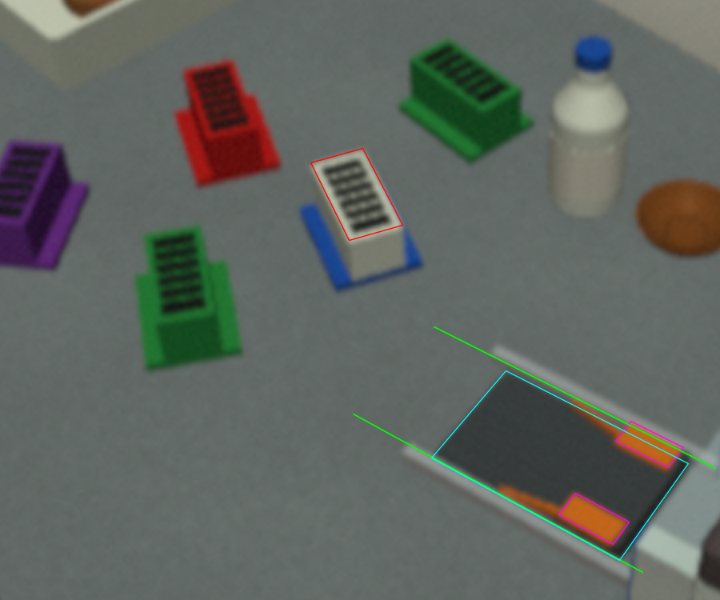

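The filter outline fits well in both views, and the carrier outline is close. I'll refine the rail direction and work out the moves.

```bash
cat >> h.py <<'E'
RAILS=[box((-.2,s*.053,0),(0,s*.063,.012)) for s in(-1,1)]
def delta(tgt,ang):
    """tool-frame cm shift and twist to TCP tgt with tool-y world angle ang (deg)"""
    s=get_state(); w,x,y,z=s["orientation"]
    from scipy.spatial.transform import Rotation as Ro
    R=Ro.from_quat([x,y,z,w]).as_matrix(); a=np.degrees(np.arctan2(R[1,1],R[0,1]))
    return np.round(R.T@(np.array(tgt)-s["tcp_pos"])*100,2), round(-((ang-a+180)%360-180),2)
E
python3 - <<'E'
from h import *
im=cv2.imread("pics/top0.png")[:,:,::-1].copy(); h=cv2.cvtColor(im,cv2.COLOR_RGB2HSV)
k=np.array([.5112,-.0258,-1.37]); 
m=cv2.inRange(h,(0,0,165),(180,40,255))//255
# keep only strip around rails, unit x -205..-20
dx=np.array([np.cos(k[2]),np.sin(k[2])])
u0=np.array([k[0],k[1]])+.1*dx
res=[]
for t in range(2):
    r=[]
    for it in range(3):
        p=np.array([u0[0],u0[1],k[2]])
        clip=[box((-.23,s*.045,.006),(-.03,s*.071,.006)) for s in(-1,1)]
        st=sil("top",clip,p)>.5; mm=m*st
        bx=[b.copy() for b in RAILS]
        for b in bx: b[b[:,0]==0,0]=-.03
        q,e=fit({"top":mm.astype(np.uint8)},bx,p); u0=q[:2]; k[2]=q[2]
print("unit",q,np.degrees(q[2]),e,mm.sum())
for yaw in (q[2],):
    m=roi(orange(im),(347,231,437,301)); kk,e=fit({"top":m},LIPS,(.511,-.026,yaw))
d=np.array([np.cos(yaw),np.sin(yaw)]); n=np.array([-d[1],d[0]])
print("carrier in unit", (kk[:2]-q[:2])@d,(kk[:2]-q[:2])@n, np.degrees(kk[2]-q[2]))
fa=np.radians(-112.2); pick=np.array([.5625,.2571])-.03*np.array([np.cos(fa),np.sin(fa)])
print("pick",pick,delta([*pick,.018],-22.2))
E
```

```text
unit [ 0.53242823 -0.12589925 -1.37533301] -78.8007767763005 22.451229095458984 1073
carrier in unit -0.10186072357263136 0.00042981682068076094 -0.7772871165780539
pick [0.57383522 0.28487612] (array([-47.93, -14.98,  21.32]), np.float64(97.03))
```

>>> play_rows:
  moves:
    - {"claw":8.5,"delta_pos":[-47.9,-15.0,11],"twist":97}
    - {"claw":8.5,"delta_pos":[-47.9,-15.0,11],"twist":97}
    - {"claw":8.5,"delta_pos":[-47.9,-15.0,11],"twist":97}
    - {"claw":8.5,"delta_pos":[-47.9,-15.0,11],"twist":97}
    - {"claw":8.5,"delta_pos":[-47.9,-15.0,11],"twist":97}
    - {"claw":8.5,"delta_pos":[-47.9,-15.0,11],"twist":97}
    - {"claw":8.5,"delta_pos":[-47.9,-15.0,11],"twist":97}
    - {"claw":8.5,"delta_pos":[-47.9,-15.0,11],"twist":97}
    - {"claw":8.5,"delta_pos":[-47.9,-15.0,11],"twist":97}
    - {"claw":8.5,"delta_pos":[-47.9,-15.0,11],"twist":97}
    - {"claw":8.5,"delta_pos":[-47.9,-15.0,11],"twist":97}
    - {"claw":8.5,"delta_pos":[-47.9,-15.0,11],"twist":97}
  force: 50

```text
clock: 1.9
tcp_pos: [0.5727, 0.2859, 0.1219]
orientation: [-0.0, 0.829, 0.559, 0.0]
wrist_force: [0.1, 1.4, -0.2]
finger_gap: 0.0853
```

```bash
python3 - <<'E'
from h import *
print(get_state()["joint_pos"],delta([.5738,.2849,.018],-22.2))
E
```

```text
[3.37594727e-01 4.86126984e-01 3.36195975e-02 1.11775782e+00
 1.55558868e-04 2.29196306e+00] (array([-0.05,  0.13, 10.39]), np.float64(0.22))
```

>>> play_rows:
  moves:
    - {"claw":8.5,"delta_pos":[0,0.1,4],"twist":0}
    - {"claw":8.5,"delta_pos":[0,0.1,7.5],"twist":0}
    - {"claw":8.5,"delta_pos":[0,0.1,9.6],"twist":0}
    - {"claw":8.5,"delta_pos":[0,0.1,10.4],"twist":0}
    - {"claw":8.5,"delta_pos":[0,0.1,10.4],"twist":0}
    - {"claw":4.0,"delta_pos":[0,0.1,10.4],"twist":0}
    - {"claw":4.0,"delta_pos":[0,0.1,10.4],"twist":0}
    - {"claw":4.0,"delta_pos":[0,0.1,10.4],"twist":0}
    - {"claw":4.0,"delta_pos":[0,0.1,10.4],"twist":0}
    - {"claw":4.0,"delta_pos":[0,0.1,10.4],"twist":0}
    - {"claw":4.0,"delta_pos":[0,0.1,10.4],"twist":0}
  force: 50

```text
clock: 3.28
tcp_pos: [0.5756, 0.2849, 0.0187]
orientation: [0.0, 0.83, 0.558, 0.001]
wrist_force: [0.9, -0.2, 6.1]
finger_gap: 0.0453
```

```bash
python3 - <<'E'
from h import *
y=np.radians(-79.0); d=np.array([np.cos(y),np.sin(y)]); n=np.array([-d[1],d[0]])
k=np.array([.53243,-.1259])-.1019*d+.0004*n
t=k-.07*d; print("carrier",k,"tcp",t,delta([*t,.018+.0065],11.0))
E
```

```text
carrier [ 0.51337921 -0.02579587] tcp [0.50002258 0.04291804] (array([-25.26,   2.13,  -0.62]), np.float64(-33.17))
```

>>> play_rows:
  moves:
    - {"claw":4.0,"delta_pos":[0,0,-4],"twist":0}
    - {"claw":4.0,"delta_pos":[-2,0.2,-7],"twist":-4}
    - {"claw":4.0,"delta_pos":[-7,0.6,-7],"twist":-12}
    - {"claw":4.0,"delta_pos":[-12,1,-7],"twist":-20}
    - {"claw":4.0,"delta_pos":[-17,1.5,-7],"twist":-28}
    - {"claw":4.0,"delta_pos":[-22,1.9,-7],"twist":-33.2}
    - {"claw":4.0,"delta_pos":[-25.3,2.1,-6],"twist":-33.2}
    - {"claw":4.0,"delta_pos":[-25.3,2.1,-5],"twist":-33.2}
    - {"claw":4.0,"delta_pos":[-25.3,2.1,-5],"twist":-33.2}
    - {"claw":4.0,"delta_pos":[-25.3,2.1,-5],"twist":-33.2}

```text
clock: 4.53
tcp_pos: [0.4988, 0.0431, 0.0673]
orientation: [-0.0, 0.635, 0.772, 0.0]
wrist_force: [-0.4, -0.8, -3.0]
finger_gap: 0.0453
```

```bash
python3 - <<'E'
from h import *
print(delta([.5000,.0429,.0245],11.0))
for c in C: cv2.imwrite(f"pics/{c}1.png",imaging.read_camera(c)[:,:,::-1])
a=cv2.imread("pics/top1.png")[180:340,260:460]; b=cv2.imread("pics/side1.png")[190:350,230:430]
cv2.imwrite("pics/v1.png",np.vstack([cv2.resize(x,(800,640))[::1] for x in(a,)])[:600])
cv2.imwrite("pics/v1.png",np.hstack([cv2.resize(x,(400,320),interpolation=cv2.INTER_CUBIC) for x in(a,b)]))
E
```

```text
(array([-0.05,  0.12,  4.28]), np.float64(0.1))
```

View pics/v1.png

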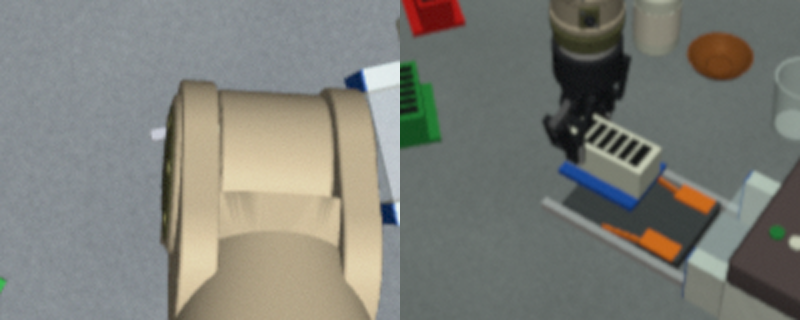

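The side view shows the filter held level above the rear deck, around (620,165) in the picture, with the lips ahead of it. I'll lower it, let go so it settles flat, then regrip.

>>> play_rows:
  moves:
    - {"claw":4.0,"delta_pos":[0,0.1,2.5],"twist":0}
    - {"claw":4.0,"delta_pos":[0,0.1,3.8],"twist":0}
    - {"claw":4.0,"delta_pos":[0,0.1,4.2],"twist":0}
    - {"claw":4.0,"delta_pos":[0,0.1,4.2],"twist":0}
    - {"claw":6.5,"delta_pos":[0,0.1,4.2],"twist":0}
    - {"claw":6.5,"delta_pos":[0,0.1,4.2],"twist":0}
    - {"claw":6.5,"delta_pos":[0,0.1,4.2],"twist":0}
    - {"claw":6.5,"delta_pos":[0,0.1,4.2],"twist":0}

```text
clock: 5.62
tcp_pos: [0.4996, 0.0424, 0.0255]
orientation: [0.0, 0.636, 0.772, 0.0]
wrist_force: [0.4, 0.3, -0.3]
finger_gap: 0.0649
```

>>> play_rows:
  moves:
    - {"claw":4.0,"delta_pos":[0,0,0],"twist":0}
    - {"claw":4.0,"delta_pos":[0,0,0],"twist":0}
    - {"claw":4.0,"delta_pos":[0,0,0],"twist":0}
    - {"claw":4.0,"delta_pos":[0,0,0],"twist":0}
    - {"claw":4.0,"delta_pos":[0,0,0],"twist":0}
  force: 30

```text
clock: 6.25
tcp_pos: [0.4997, 0.0425, 0.0255]
orientation: [0.0, 0.636, 0.772, 0.0]
wrist_force: [0.6, 0.3, 4.2]
finger_gap: 0.0454
```

```bash
python3 - <<'E'
from h import *
s=get_state(); print(s["wrist_force"],s["tcp_pos"])
k=np.array([.51338,-.0258]); y=np.radians(-78.9); d=np.array([np.cos(y),np.sin(y)])
print("tcp in carrier",(s["tcp_pos"][:2]-k)@d, "lateral",(s["tcp_pos"][:2]-k)@[-d[1],d[0]])
for x in(-.04,-.012,-.006,0): t=k+x*d; print(x,delta([*t,s["tcp_pos"][2]],11.1))
for c in C: cv2.imwrite(f"pics/{c}2.png",imaging.read_camera(c)[:,:,::-1])
b=cv2.imread("pics/side2.png")[210:340,270:420]; cv2.imwrite("pics/v2.png",cv2.resize(b,None,fx=4,fy=4,interpolation=cv2.INTER_CUBIC))
E
```

```text
[0.56151821 0.27920247 4.20332718] [0.4996824  0.04248792 0.02548243]
tcp in carrier -0.06964752607480774 lateral -0.0002944304839457377
-0.04 (array([-2.96,  0.03, -0.  ]), np.float64(-0.07))
-0.012 (array([-5.76,  0.04, -0.  ]), np.float64(-0.07))
-0.006 (array([-6.36,  0.04, -0.  ]), np.float64(-0.07))
0 (array([-6.96,  0.04, -0.  ]), np.float64(-0.07))
```

View pics/v2.png

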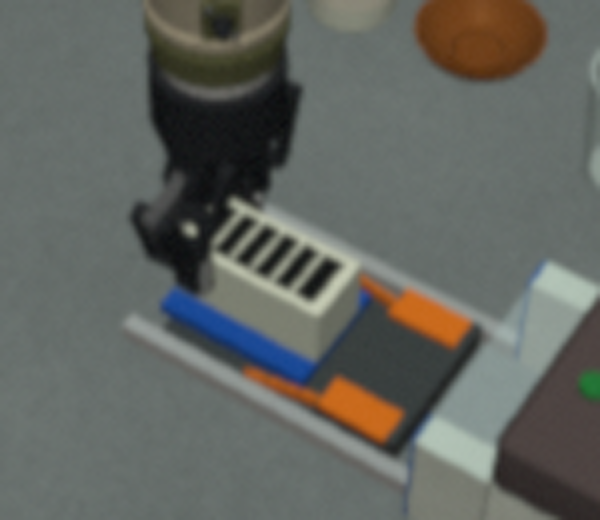

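The filter lies flat on the deck behind the lips, with the front of its flange near (305,375) between the guides. I'll slide it forward slowly and watch the force.

>>> play_rows:
  moves:
    - {"claw":4.0,"delta_pos":[-0.5,0,0],"twist":0}
    - {"claw":4.0,"delta_pos":[-1,0,0],"twist":0}
    - {"claw":4.0,"delta_pos":[-1.5,0,0],"twist":0}
    - {"claw":4.0,"delta_pos":[-2,0,0],"twist":0}
    - {"claw":4.0,"delta_pos":[-2.5,0,0],"twist":0}
    - {"claw":4.0,"delta_pos":[-3,0,0],"twist":0}
    - {"claw":4.0,"delta_pos":[-3.5,0,0],"twist":0}
    - {"claw":4.0,"delta_pos":[-4,0,0],"twist":0}
    - {"claw":4.0,"delta_pos":[-4,0,0],"twist":0}

```text
clock: 7.48
tcp_pos: [0.5071, 0.0034, 0.0255]
orientation: [-0.0, 0.636, 0.772, 0.0]
wrist_force: [-0.5, 2.5, 4.2]
finger_gap: 0.0453
```

```bash
cat > look.py <<'E'
import sys
from h import *
n=sys.argv[1]; s=get_state(); print(s["clock"],s["wrist_force"],s["tcp_pos"],s["finger_gap"])
for c in C: cv2.imwrite(f"pics/{c}{n}.png",imaging.read_camera(c)[:,:,::-1])
b=cv2.imread(f"pics/side{n}.png")[210:340,270:420]; cv2.imwrite(f"pics/v{n}.png",cv2.resize(b,None,fx=4,fy=4,interpolation=cv2.INTER_CUBIC))
def lips(n):
    im=cv2.imread(f"pics/side{n}.png")[:,:,::-1].copy(); m=roi(orange(im),(311,264,390,327))
    return [tuple(c.round(1)) for c in cv2.connectedComponentsWithStats(m)[3][1:]]
print("lips px side before",lips(0),"now",lips(n))
E
python3 look.py 3
```

```text
7.475 [-0.50713906  2.50880935  4.23367474] [0.50708778 0.00339542 0.02547866] 0.04528417990436232
lips px side before [(np.float64(376.9), np.float64(289.1)), (np.float64(359.9), np.float64(312.0))] now [(np.float64(379.5), np.float64(290.5)), (np.float64(360.1), np.float64(312.3))]
```

View pics/v3.png

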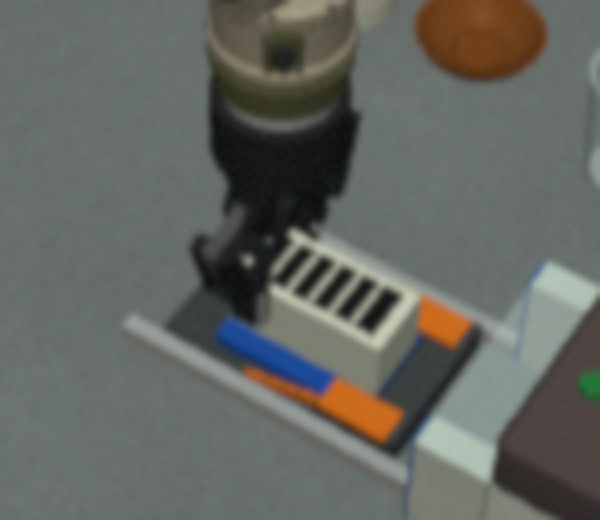

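The flange has gone under both lips, with the lower lip still at (360,312), so the carrier hasn't moved. I'll continue in small steps to the nose wall.

>>> play_rows:
  moves:
    - {"claw":4.0,"delta_pos":[-0.5,0,0],"twist":0}
    - {"claw":4.0,"delta_pos":[-1,0,0],"twist":0}
    - {"claw":4.0,"delta_pos":[-1.4,0,0],"twist":0}
    - {"claw":4.0,"delta_pos":[-1.8,0,0],"twist":0}
    - {"claw":4.0,"delta_pos":[-1.8,0,0],"twist":0}

```text
clock: 8.2
tcp_pos: [0.5105, -0.0141, 0.0255]
orientation: [-0.0, 0.636, 0.772, 0.001]
wrist_force: [-0.7, 2.2, 5.5]
finger_gap: 0.0453
```

>>> play_rows:
  moves:
    - {"claw":4.0,"delta_pos":[-0.15,0,0],"twist":0}
    - {"claw":4.0,"delta_pos":[-0.3,0,0],"twist":0}
    - {"claw":4.0,"delta_pos":[-0.3,0,0],"twist":0}

```text
clock: 8.57
tcp_pos: [0.5109, -0.0166, 0.0255]
orientation: [-0.001, 0.636, 0.772, 0.001]
wrist_force: [-1.6, 4.1, 6.7]
finger_gap: 0.0456
```

```bash
python3 look.py 4
```

```text
8.575 [-1.63939743  4.08047555  6.65776967] [ 0.51092244 -0.01663152  0.02545713] 0.04561736897884785
lips px side before [(np.float64(376.9), np.float64(289.1)), (np.float64(359.9), np.float64(312.0))] now [(np.float64(359.6), np.float64(312.3))]
```

>>> play_rows:
  moves:
    - {"claw":4.0,"delta_pos":[-0.1,0,0],"twist":0}
    - {"claw":4.0,"delta_pos":[-0.2,0,0],"twist":0}
    - {"claw":4.0,"delta_pos":[-0.2,0,0],"twist":0}

```text
clock: 9.05
tcp_pos: [0.5112, -0.0178, 0.0255]
orientation: [-0.001, 0.635, 0.772, 0.001]
wrist_force: [-1.7, 7.9, 6.9]
finger_gap: 0.0457
```

>>> play_rows:
  moves:
    - {"claw":4.0,"delta_pos":[-0.1,0,0],"twist":0}
    - {"claw":4.0,"delta_pos":[-0.2,0,0],"twist":0}
    - {"claw":4.0,"delta_pos":[-0.2,0,0],"twist":0}

```text
clock: 9.43
tcp_pos: [0.5115, -0.0195, 0.0255]
orientation: [-0.001, 0.635, 0.772, 0.001]
wrist_force: [-1.3, 8.3, 7.5]
finger_gap: 0.0456
```

```bash
python3 look.py 5
```

```text
9.425 [-1.3414624   8.33864013  7.45661817] [ 0.51148062 -0.01945781  0.02547999] 0.04559621144508151
lips px side before [(np.float64(376.9), np.float64(289.1)), (np.float64(359.9), np.float64(312.0))] now [(np.float64(360.4), np.float64(312.6))]
```

View pics/v5.png

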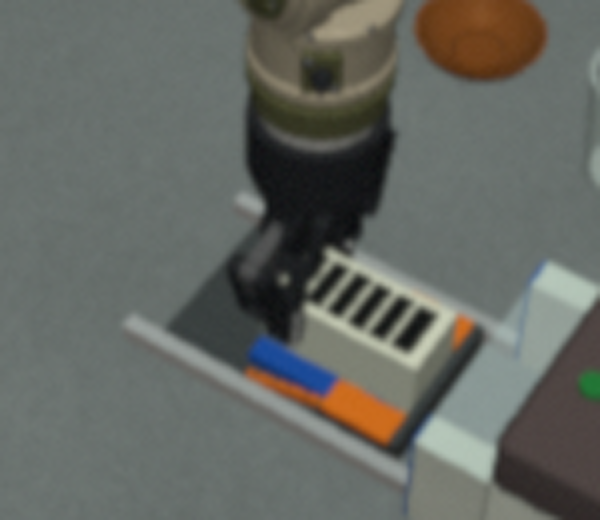

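The force rose from 2 to about 8 N near the expected home position, and the lips began to creep, which suggests nose contact. To check, I'll let go, back off and measure the fit unobstructed from above.

>>> play_rows:
  moves:
    - {"claw":6.5,"delta_pos":[0,0,0],"twist":0}
    - {"claw":6.5,"delta_pos":[0,0,0],"twist":0}
    - {"claw":6.5,"delta_pos":[0,0,0],"twist":0}
    - {"claw":6.5,"delta_pos":[0,0,-3],"twist":0}
    - {"claw":6.5,"delta_pos":[0,0,-7],"twist":0}
    - {"claw":3,"delta_pos":[5,0,-7],"twist":0}
    - {"claw":0,"delta_pos":[11,0,-7],"twist":0}
    - {"claw":0,"delta_pos":[17,0,-7],"twist":0}
    - {"claw":0,"delta_pos":[22,0,-7],"twist":0}
    - {"claw":0,"delta_pos":[22,0,-7],"twist":0}

```text
clock: 10.78
tcp_pos: [0.4688, 0.1973, 0.0952]
orientation: [-0.0, 0.634, 0.773, 0.0]
wrist_force: [-0.9, 0.6, -0.3]
finger_gap: -0.0003
```

```bash
python3 look.py 6; cat > meas.py <<'E'
import sys
from h import *
n=sys.argv[1]; im=cv2.imread(f"pics/top{n}.png")[:,:,::-1].copy(); h=cv2.cvtColor(im,cv2.COLOR_RGB2HSV)
yaw=np.radians(-78.8); d=np.array([np.cos(yaw),np.sin(yaw)]); nn=np.array([-d[1],d[0]]); u=np.array([.53243,-.1259])
k,e=fit({"top":roi(orange(im),(347,231,445,301))},LIPS,(.513,-.027,yaw))
print("lips fit: unit x,y",(k[:2]-u)@d*1e3,(k[:2]-u)@nn*1e3,np.degrees(k[2]-yaw),e)
a=cv2.resize(im[220:320,320:470][:,:,::-1],None,fx=5,fy=5,interpolation=cv2.INTER_CUBIC)
def poly(P,p,z,col): cv2.polylines(a,[np.round((proj("top",place(np.array(P,float),p,z))-[320,220]+.5)*5).astype(int)],True,col,1,cv2.LINE_AA)
T=[(-.05,-.023,.052),(.05,-.023,.052),(.05,.023,.052),(-.05,.023,.052)]
F=[(-.05,-.038,.008),(.05,-.038,.008),(.05,.038,.008),(-.05,.038,.008)]
kk=np.array([*k[:2],yaw]); hp=np.array([*(k[:2]+.024*d),yaw])
poly(T,hp,.006,(0,0,255)); poly(F,hp,.006,(0,255,0)); poly([(.074,-.05,.021),(.08,-.05,.021),(.08,.05,.021),(.074,.05,.021)],kk,0,(255,0,255))
cv2.imwrite(f"pics/m{n}.png",a)
E
python3 meas.py 6
```

```text
10.775 [-0.91906249  0.59482086 -0.2525627 ] [0.46877359 0.19726884 0.09517757] -0.00028468752999548586
lips px side before [(np.float64(376.9), np.float64(289.1)), (np.float64(359.9), np.float64(312.0))] now [(np.float64(360.4), np.float64(312.5))]
lips fit: unit x,y -101.42563798824592 -1.3003516018848589 -0.2612194712797279 69.61642456054688
```

View pics/m6.png

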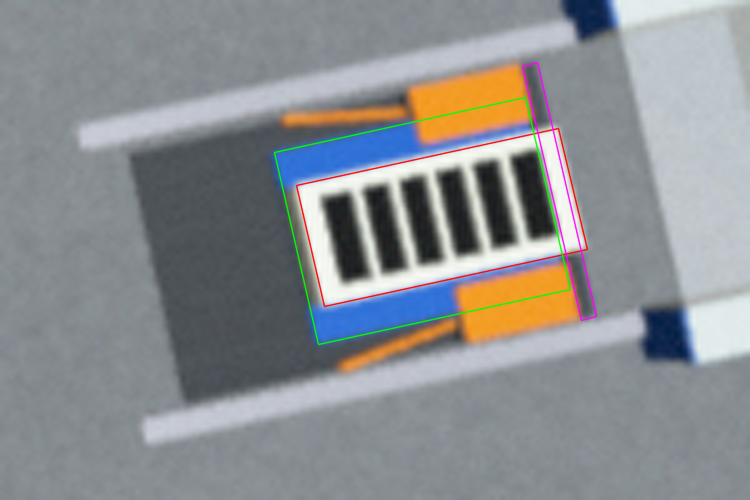

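The top view agrees with home: the red and green "home" outlines coincide with the white top face and the blue flange (rear corners at (275,153) and (297,185)), and the front lies on the nose wall. Next I'll push both with closed fingers on the rear face.

```bash
python3 - <<'E'
from h import *
yaw=np.radians(-78.8); d=np.array([np.cos(yaw),np.sin(yaw)]); nn=np.array([-d[1],d[0]]); u=np.array([.53243,-.1259])
for x in(-.165,-.057):
    t=u+x*d-.0005*nn; print(x,t,delta([*t,.022],11.2))
E
```

```text
-0.165 [0.49989085 0.03586048] (array([-16.16,  -0.09,   7.32]), np.float64(-0.1))
-0.057 [ 0.52086816 -0.07008267] (array([-26.96,  -0.07,   7.33]), np.float64(-0.1))
```

>>> play_rows:
  moves:
    - {"claw":0,"delta_pos":[-5,-0.1,0],"twist":0}
    - {"claw":0,"delta_pos":[-10,-0.1,0],"twist":0}
    - {"claw":0,"delta_pos":[-14,-0.1,2],"twist":0}
    - {"claw":0,"delta_pos":[-16.1,-0.1,5],"twist":0}
    - {"claw":0,"delta_pos":[-16.1,-0.1,7.3],"twist":0}
    - {"claw":0,"delta_pos":[-16.1,-0.1,7.3],"twist":0}
    - {"claw":0,"delta_pos":[-17.3,-0.1,7.3],"twist":0}
    - {"claw":0,"delta_pos":[-18.2,-0.1,7.3],"twist":0}
    - {"claw":0,"delta_pos":[-18.6,-0.1,7.3],"twist":0}
    - {"claw":0,"delta_pos":[-18.9,-0.1,7.3],"twist":0}
    - {"claw":0,"delta_pos":[-19.2,-0.1,7.3],"twist":0}
    - {"claw":0,"delta_pos":[-19.2,-0.1,7.3],"twist":0}

```text
clock: 12.38
tcp_pos: [0.5055, 0.0073, 0.0227]
orientation: [-0.001, 0.635, 0.772, 0.001]
wrist_force: [-1.3, 5.4, 3.3]
finger_gap: 0.0003
```

```bash
python3 look.py 7; python3 - <<'E'
from h import *
yaw=np.radians(-78.8); d=np.array([np.cos(yaw),np.sin(yaw)]); u=np.array([.53243,-.1259]); s=get_state()
print("tcp unit x",(s["tcp_pos"][:2]-u)@d)
E
```

```text
12.375 [-1.30738144  5.41324128  3.31985557] [0.50550867 0.00731335 0.02269318] 0.00030725873746266833
lips px side before [(np.float64(376.9), np.float64(289.1)), (np.float64(359.9), np.float64(312.0))] now [(np.float64(360.4), np.float64(312.7))]
tcp unit x -0.13591051825162864
```

View pics/v7.png

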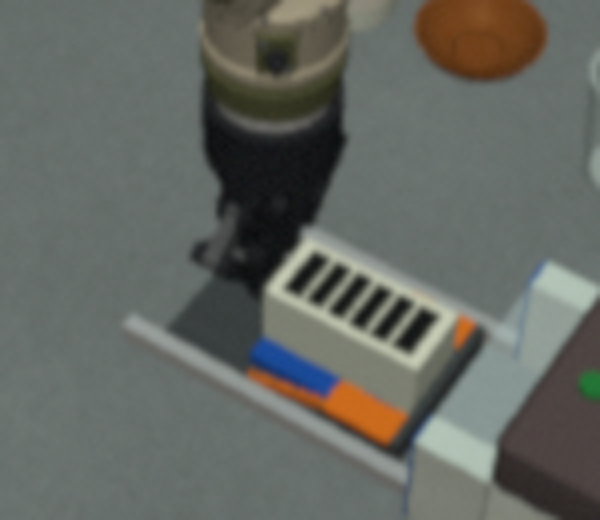

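Fingers are on the rear face (5 N). I'll push on.

>>> play_rows:
  moves:
    - {"claw":0,"delta_pos":[-0.3,0,0],"twist":0}
    - {"claw":0,"delta_pos":[-0.8,0,0],"twist":0}
    - {"claw":0,"delta_pos":[-1.3,0,0],"twist":0}
    - {"claw":0,"delta_pos":[-1.8,0,0],"twist":0}
    - {"claw":0,"delta_pos":[-2.3,0,0],"twist":0}
    - {"claw":0,"delta_pos":[-2.8,0,0],"twist":0}
    - {"claw":0,"delta_pos":[-3.3,0,0],"twist":0}
    - {"claw":0,"delta_pos":[-3.8,0,0],"twist":0}
    - {"claw":0,"delta_pos":[-4.2,0,0],"twist":0}
    - {"claw":0,"delta_pos":[-4.2,0,0],"twist":0}

```text
clock: 13.72
tcp_pos: [0.5134, -0.0337, 0.0227]
orientation: [-0.001, 0.635, 0.772, 0.001]
wrist_force: [-1.2, 5.4, 4.7]
finger_gap: -0.0002
```

>>> play_rows:
  moves:
    - {"claw":0,"delta_pos":[-0.3,0,0],"twist":0}
    - {"claw":0,"delta_pos":[-0.8,0,0],"twist":0}
    - {"claw":0,"delta_pos":[-1.3,0,0],"twist":0}
    - {"claw":0,"delta_pos":[-1.8,0,0],"twist":0}
    - {"claw":0,"delta_pos":[-2.3,0,0],"twist":0}
    - {"claw":0,"delta_pos":[-2.7,0,0],"twist":0}
    - {"claw":0,"delta_pos":[-3.0,0,0],"twist":0}
    - {"claw":0,"delta_pos":[-3.2,0,0],"twist":0}
    - {"claw":0,"delta_pos":[-3.2,0,0],"twist":0}

```text
clock: 14.85
tcp_pos: [0.5193, -0.0647, 0.0226]
orientation: [-0.001, 0.635, 0.772, 0.001]
wrist_force: [-1.7, 6.8, 5.3]
finger_gap: 0.0001
```

>>> play_rows:
  moves:
    - {"claw":0,"delta_pos":[-0.2,0,0],"twist":0}
    - {"claw":0,"delta_pos":[-0.4,0,0],"twist":0}
    - {"claw":0,"delta_pos":[-0.4,0,0],"twist":0}

```text
clock: 15.22
tcp_pos: [0.52, -0.0685, 0.0226]
orientation: [-0.001, 0.635, 0.772, 0.001]
wrist_force: [-1.5, 6.9, 5.2]
finger_gap: -0.0002
```

>>> play_rows:
  moves:
    - {"claw":0,"delta_pos":[-0.1,0,0],"twist":0}
    - {"claw":0,"delta_pos":[-0.2,0,0],"twist":0}
    - {"claw":0,"delta_pos":[-0.2,0,0],"twist":0}

```text
clock: 15.6
tcp_pos: [0.5203, -0.0703, 0.0226]
orientation: [-0.001, 0.635, 0.772, 0.001]
wrist_force: [-1.4, 8.0, 5.9]
finger_gap: -0.0003
```

>>> play_rows:
  moves:
    - {"claw":0,"delta_pos":[-0.1,0,0],"twist":0}
    - {"claw":0,"delta_pos":[-0.2,0,0],"twist":0}
    - {"claw":0,"delta_pos":[-0.2,0,0],"twist":0}

```text
clock: 15.98
tcp_pos: [0.5206, -0.0716, 0.0226]
orientation: [-0.002, 0.635, 0.773, 0.002]
wrist_force: [-2.1, 9.6, 7.4]
finger_gap: 0.0002
```

>>> play_rows:
  moves:
    - {"claw":0,"delta_pos":[-0.1,0,0],"twist":0}
    - {"claw":0,"delta_pos":[-0.2,0,0],"twist":0}
    - {"claw":0,"delta_pos":[-0.2,0,0],"twist":0}

```text
clock: 16.35
tcp_pos: [0.5206, -0.0716, 0.0227]
orientation: [-0.003, 0.634, 0.773, 0.003]
wrist_force: [-2.0, 17.5, 9.9]
finger_gap: -0.0
```

>>> play_rows:
  moves:
    - {"claw":0,"delta_pos":[-0.1,0,0],"twist":0}
    - {"claw":0,"delta_pos":[-0.1,0,0],"twist":0}
    - {"claw":0,"delta_pos":[-0.1,0,0],"twist":0}

```text
clock: 16.73
tcp_pos: [0.5205, -0.0716, 0.0227]
orientation: [-0.004, 0.634, 0.773, 0.004]
wrist_force: [-2.4, 20.0, 10.9]
finger_gap: -0.0
```

It stopped firmly: 20 N with no further travel, at the expected depth. I'll back off and check.

>>> play_rows:
  moves:
    - {"claw":0,"delta_pos":[1,0,0],"twist":0}
    - {"claw":0,"delta_pos":[3,0,0],"twist":0}
    - {"claw":0,"delta_pos":[6,0,-2],"twist":0}
    - {"claw":0,"delta_pos":[11,0,-6],"twist":0}
    - {"claw":0,"delta_pos":[17,0,-10],"twist":0}
    - {"claw":0,"delta_pos":[23,0,-10],"twist":0}
    - {"claw":0,"delta_pos":[28,0,-10],"twist":0}
    - {"claw":0,"delta_pos":[28,0,-10],"twist":0}

```text
clock: 17.73
tcp_pos: [0.4666, 0.2011, 0.1224]
orientation: [-0.0, 0.633, 0.774, 0.0]
wrist_force: [0.1, -0.6, -0.5]
finger_gap: 0.0003
```

```bash
python3 look.py 8; python3 - <<'E'
from h import *
im=cv2.imread("pics/top8.png"); yaw=np.radians(-78.8); d=np.array([np.cos(yaw),np.sin(yaw)]); nn=np.array([-d[1],d[0]]); u=np.array([.53243,-.1259])
o=(320,180); a=cv2.resize(im[180:330,320:520],None,fx=4,fy=4,interpolation=cv2.INTER_CUBIC)
def poly(P,p,z,col): cv2.polylines(a,[np.round((proj("top",place(np.array(P,float),p,z))-o+.5)*4).astype(int)],True,col,1,cv2.LINE_AA)
T=[(-.05,-.023,.052),(.05,-.023,.052),(.05,.023,.052),(-.05,.023,.052)]
F=[(-.05,-.038,.008),(.05,-.038,.008),(.05,.038,.008),(-.05,.038,.008)]
k=u-.020*d; hp=np.array([*(k+.024*d),yaw])
poly(T,hp,.006,(0,0,255)); poly(F,hp,.006,(0,255,0)); poly([(-.08,-.05,.006),(.08,-.05,.006),(.08,.05,.006),(-.08,.05,.006)],[*k,yaw],0,(255,0,255))
cv2.imwrite("pics/m8.png",a)
E
```

```text
17.725 [ 0.06533682 -0.61723806 -0.53057333] [0.46661895 0.20107717 0.12236187] 0.00032404188069222174
lips px side before [(np.float64(376.9), np.float64(289.1)), (np.float64(359.9), np.float64(312.0))] now []
```

View pics/m8.png

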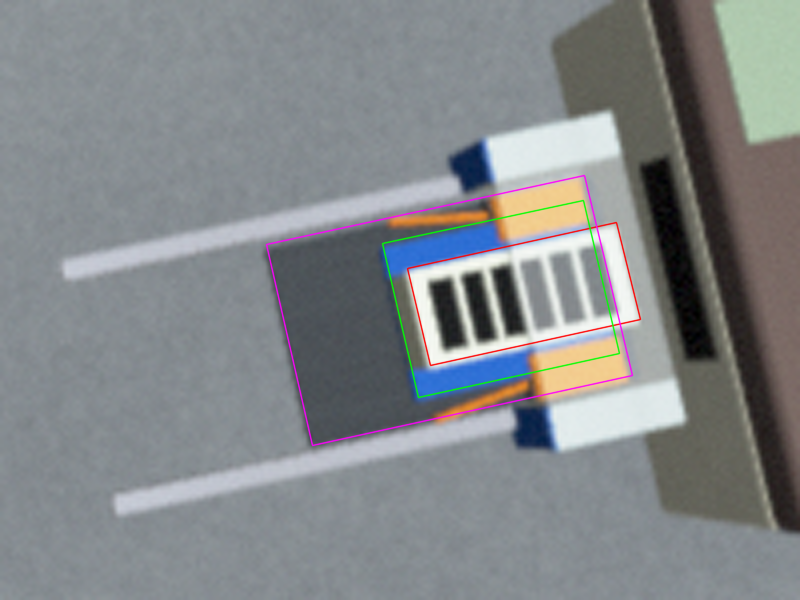

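The drawn outlines for "carrier at the stop" (magenta, rear edge from (267,244) to (312,445)) and "filter home" (green and red) coincide with the parts, seen partly through the clear roof. The robot is clear, so I'm handing in.

```bash
python3 -c "
from workcell import env; print(env.hand_in())"
```

```text
the job is handed in; nothing more can be done
None
```

The filter is home in the carrier, and the two are pushed together into the bay up to the stop. The gripper is released and clear, and I handed in at about 18 s on the robot's clock.

**What I did:** I picked the white and blue filter and set it flat on the rear deck. I slid it under both lips to the nose wall, then let go and checked it from above. Last, I pushed filter and carrier in with closed fingers on the filter's rear face.

**Before the push:** The filter lay on the drawn "home" outline. The carrier had moved about 1 mm at most while the filter slid in, by the lips in the pictures.

**At the stop:** The force rose from about 7 N to 20 N with no further travel, at the expected depth. After I backed off, the carrier and filter matched the drawn final outlines in the top view, to about 1–2 mm.

**Checks that fell short:**
- The side camera alone fitted the filter and carrier poorly at the start, a few mm off the top camera, so I relied on the top view.
- I did not re-measure the bottle, beaker and dish at the end, but the arm never went near them.

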